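Make up the salad and grill caddies

ROBOT

A 6-joint arm with a two-finger parallel gripper is mounted at the origin on the work surface. World frame = base frame: x ahead of the robot, y to its left, z up, the work surface at z = 0. Lengths are in m, angles in rad, forces in N, time in s.
With the tool pointing down it reaches from about 0.4 to 0.825 m from the base axis. Payload 7 kg.
Tool frame: the origin (TCP) lies midway between the tips of the shut fingers; the grasp point (between the pads) lies arm.hold_point_z behind it (arm.hold_point_z is the distance from the TCP to the grasp point, in m); z points along the fingers, y is the line along which they close (so a half turn about z gives the same grasp; the last joint's range is limited). The gripper opens to 88 mm and grips with 3 to 60 N. Pads are 19 mm wide; open, the fingers measure 130 mm over their backs; the gripper's body (78 mm by 193 mm) begins 47 mm behind the grasp point.
Start: joints at [-0.86, 0.359, 0.012, 0, -1.224, -0.288], TCP at [0.277, -0.616, 0.227] pointing down, gripper open.
Joint ranges: [-3.07, 3.07], [-1.43, 2.12], [-1.02, 1.25], [-3.03, 1.67], [-3.05, -0], [-3.03, 3.03]. Speed limits (rad/s): [2.39, 2.39, 3.01, 3.14, 3.14, 3.14].

INTERFACE

Orientations are given as [roll, pitch, yaw] about the fixed x, y, z axes, in that order (R = Rz(yaw) Ry(pitch) Rx(roll)).
In Python, from station import arm gives the robot as it stands.
- The arm moves only by the shell command python3 -m crank 'ROWS' [OPENING] [FORCE]. ROWS is JSON, a list that holds one entry, the list of rows, each a list of 4 numbers: the shift along the tool's x, y, z in units of 25 mm (1.0 is 25 mm), then the turn about the tool's z in units of 5 degrees (1.0 is 5 degrees). A call has 1 to 12 rows; each row is the pose to reach, as a shift and turn from the pose commanded when the call began, along the tool's axes at that moment; what a row does not reach only later rows make up. A row lasts 1/8 s, in which the tool goes at most 62.5 mm and 10.7 degrees, less where a joint would pass 70% of its speed; a pose out of reach is approached as far as the arm can. A call with a gripper value outside its range is refused whole. OPENING is the closure, from 0 (fully open) to 1 (shut), set as the call begins (- or left out, the last holds). The fingers move at their own pace and stop on an object; FORCE is the grip in N (left out, the last holds). Time passes only in rows, so rows that repeat a pose let the fingers close. It gives the time, the measured TCP pose, the force, the opening and the grip force at its end, in the units of the state.
- arm.get_state(): the state, without advancing time (a new reading comes with each control period).
- arm.grab_frame(name): name is "side" or "top" or "wrist"; returns (picture, depth): 420x560x3 uint8, red, green, blue; 420x560 float32, m along the optical axis (not along the pixel's ray), 0 where there is no reading.
- arm.get_calibration(name): a dict with "mtx" (3x3 intrinsics, pixels), "R" (3x3) and "t" (3): a world point X has camera coordinates R X + t; the wrist camera has in their place "mount" (4x4, takes a point from camera to tool coordinates, whose origin is the TCP and whose axes are the flange's). Camera axes: x right, y down, z forward; pixel columns grow to the right and rows downward; lengths in m; the calibration is good to about 2 mm. A picture is of the moment at which its call begins: read the wrist's pose just before it. get_calibration takes no time and is no camera call.
- arm.job_done(): hands the job in; it is judged then, once.
Trained networks look in the newest picture that a camera, given by its name, has taken for a name from the list of things; names that differ only in an ending like _2 or _b are one class to them, and where a whole thing is asked for, a point or a joint stands for the part that bears it (a point fixed in the world has none). Each returns a list of dicts, best first, with "score" (0 to 1); they miss things now and then, are a little off and sometimes report something else, mostly with a low value. They report only what shows in the picture. A call takes as long as a camera call.
- arm.recognise(thing, camera): "extent" ([left, top, width, height] in pixels, round what is visible of it).
- arm.trace(thing, camera): "mask" (420x560 bool, what is visible of it) and "extent" ([left, top, width, height] in pixels, round what is visible of it).
The state is a dict: "t": time; "q": joint angles; "qd": joint speeds; "joint_efforts": joint torques, N m; "eef_pos": TCP position; "ee_rot": TCP orientation; "force": force on the tool from outside, world axes, zero at the start; "moment": the same for the moment, N m; "width": finger opening in m; "gripper_force": force on a finger pad.
Only numpy, scipy, OpenCV 4.12 (cv2) and the standard library are available. Lean on these libraries where they do the work, as an engineer would, in place of code of your own. Each camera call takes 0.05 s, during which the arm holds its last target. There are 200 camera calls.

TASK

Make up two caddies for the dinner table, one thing standing upright in each compartment: in the blue salad caddy the small dark oil bottle goes in the middle, with the pale salt mill and the green-lidded herb jar on either side of it (whichever way round), and in the brown grill caddy go the dark pepper mill and the red-lidded paprika jar, either way round. Set each thing down gently without dropping it, leave the caddies where they stand, and do not disturb the turmeric jar, the sugar shaker or the honey pot.

Things in the scene. Friction and masses are not known exactly. Their poses are not given: they have to be found in the camera images.
- pepper_mill: pepper mill of dark brown wood, 96 mm high: straight round body 42 mm across up to 66 mm, a narrow neck, a round head 39 mm across from 73 to 91 mm and a small brass button on top. Grip the straight body. 0.14 kg. Origin at the centre of its underside, z up along its axis; it stands upright on the counter.
- salt_mill: salt mill of pale wood, 96 mm high: straight round body 42 mm across up to 66 mm, a narrow neck, a round head 39 mm across from 73 to 91 mm and a small steel button on top. Grip the straight body. 0.14 kg. Origin at the centre of its underside, z up along its axis; it stands upright on the counter.
- paprika_jar: paprika jar: round jar 42 mm across, its straight body 66 mm high and full of dark red paprika, with a red lid 41 mm across from 66 to 85 mm. Grip the straight body. 0.13 kg. Origin at the centre of its underside, z up along its axis; it stands upright on the counter.
- herb_jar: herb jar: round jar 42 mm across, its straight body 66 mm high and full of olive-green dried herbs, with a green lid 41 mm across from 66 to 85 mm. Grip the straight body. 0.13 kg. Origin at the centre of its underside, z up along its axis; it stands upright on the counter.
- oil_bottle: small oil bottle of nearly black green glass with a pale paper band, 96 mm high: straight round body 42 mm across up to 66 mm, then a shoulder and a neck 18 mm across with a cork. Grip the straight body. 0.17 kg. Origin at the centre of its underside, z up along its axis; it stands upright on the counter.
- turmeric_jar: turmeric jar: round jar 42 mm across, its straight body 66 mm high and full of orange-yellow turmeric, with a yellow lid 41 mm across from 66 to 85 mm. Grip the straight body. 0.13 kg. Origin at the centre of its underside, z up along its axis; it stands upright on the counter. Not wanted: stays where it is.
- sugar_shaker: bare steel sugar shaker, 42 mm across, 88 mm high, domed top with holes. 0.15 kg. Origin at the centre of its underside, z up along its axis; it stands upright on the counter. Not wanted: stays where it is.
- honey_pot: honey pot, amber, squat, 48 mm across, 62 mm high with a white lid. 0.16 kg. Origin at the centre of its underside, z up along its axis; it stands upright on the counter. Not wanted: stays where it is.
- salad_caddy: salad caddy, painted blue: open tray 217 mm long (its y), 75 mm wide (its x), 22 mm high, walls and floor 4 mm thick; two dividers 15 mm high make three compartments in a row along y, each 67 by 67 mm inside. Origin at the centre of its underside, z up; compartment floor 4 mm above it. 1.2 kg, loose. Compartment centres at y = -71, 0 and +71 mm.
- grill_caddy: grill caddy, brown wood: open tray 146 mm long (its y), 75 mm wide (its x), 22 mm high, walls and floor 4 mm thick; one divider 15 mm high makes two compartments in a row along y, each 67 by 67 mm inside. Origin at the centre of its underside, z up; compartment floor 4 mm above it. 1.2 kg, loose. Compartment centres at y = -35.5 and +35.5 mm.

How it is judged:
At the end, for the whole second after the job is handed in: Oil bottle in the middle, salt mill and herb jar in the ends of the salad caddy, pepper mill and paprika jar in the grill caddy: each within 15 mm of its compartment's centre (x, y), on the floor, upright, released, at rest. Caddies moved under 30 mm; turmeric, sugar and honey under 25 mm, upright (x of oil_bottle in the frame of salad_caddy between -0.015 and 0.015 m and y of oil_bottle in the frame of salad_caddy between -0.015 and 0.015 m and z of oil_bottle in the frame of salad_caddy between 0 and 0.008 m and angle between each of oil_bottle, salt_mill, herb_jar, pepper_mill, paprika_jar's own z axis and vertical below 0.1 rad and linear speed of each of oil_bottle, salt_mill, herb_jar, pepper_mill, paprika_jar below 0.02 m/s and angular speed of each of oil_bottle, salt_mill, herb_jar, pepper_mill, paprika_jar below 0.2 rad/s and contact force between the fingers and oil_bottle below 0.1 N and x of salt_mill in the frame of salad_caddy between -0.015 and 0.015 m and (y of salt_mill in the frame of salad_caddy between -0.086 and -0.056 m or y of salt_mill in the frame of salad_caddy between 0.056 and 0.086 m) and z of salt_mill in the frame of salad_caddy between 0 and 0.008 m and contact force between the fingers and salt_mill below 0.1 N and x of herb_jar in the frame of salad_caddy between -0.015 and 0.015 m and (y of herb_jar in the frame of salad_caddy between -0.086 and -0.056 m or y of herb_jar in the frame of salad_caddy between 0.056 and 0.086 m) and z of herb_jar in the frame of salad_caddy between 0 and 0.008 m and contact force between the fingers and herb_jar below 0.1 N and x of pepper_mill in the frame of grill_caddy between -0.015 and 0.015 m and (y of pepper_mill in the frame of grill_caddy between -0.0505 and -0.0205 m or y of pepper_mill in the frame of grill_caddy between 0.0205 and 0.0505 m) and z of pepper_mill in the frame of grill_caddy between 0 and 0.008 m and contact force between the fingers and pepper_mill below 0.1 N and x of paprika_jar in the frame of grill_caddy between -0.015 and 0.015 m and (y of paprika_jar in the frame of grill_caddy between -0.0505 and -0.0205 m or y of paprika_jar in the frame of grill_caddy between 0.0205 and 0.0505 m) and z of paprika_jar in the frame of grill_caddy between 0 and 0.008 m and contact force between the fingers and paprika_jar below 0.1 N and distance of each of turmeric_jar, sugar_shaker, honey_pot from where it was at the start of the episode below 0.025 m and angle between each of turmeric_jar, sugar_shaker, honey_pot's own z axis and vertical below 0.15 rad and distance of each of salad_caddy, grill_caddy from where it was at the start of the episode below 0.03 m and angle between each of salad_caddy, grill_caddy's own z axis and vertical below 0.05 rad); the robot touches nothing.
It fails at once if one of the five wanted things is dropped from more than about 2 cm or thrown ((linear speed of pepper_mill above 0.65 m/s and contact force between the fingers and pepper_mill below 0.05 N) or (linear speed of salt_mill above 0.65 m/s and contact force between the fingers and salt_mill below 0.05 N) or (linear speed of paprika_jar above 0.65 m/s and contact force between the fingers and paprika_jar below 0.05 N) or (linear speed of herb_jar above 0.65 m/s and contact force between the fingers and herb_jar below 0.05 N) or (linear speed of oil_bottle above 0.65 m/s and contact force between the fingers and oil_bottle below 0.05 N)).
It fails at once if the turmeric jar, sugar shaker or honey pot is moved by more than 25 mm or knocked over (distance of any of turmeric_jar, sugar_shaker, honey_pot from where it was at the start of the episode above 0.025 m or angle between any of turmeric_jar, sugar_shaker, honey_pot's own z axis and vertical above 0.3 rad).
It also fails if it takes over 122 s, if anything falls off the work surface, if the arm or the gripper's body presses on something with over 40 N, if the wrist force passes 120 N, or if a joint passes its speed limit or range.

## Working session

There is one attempt and no reset: what is moved stays moved. The work goes in short steps, Python scripts to look and compute and a shell command to move; the robot and the scene stay as the last step left them, time stands still between calls to the robot, and variables do not carry over. Pictures are saved under pics/ and viewed, at most 14 in all, crops included, and the job is handed in when it is done.

```bash
mkdir -p pics
cat > h.py <<'E'
import numpy as np, cv2
from station import arm
from scipy.spatial.transform import Rotation as Ro
def pts(cam,mask,depth):
    c=arm.get_calibration(cam); v,u=np.nonzero(mask&(depth>0)); z=depth[v,u]
    P=(np.linalg.inv(c['mtx'])@np.c_[u,v,np.ones(len(u))].T)*z
    return (c['R'].T@(P-np.array(c['t'])[:,None])).T
NAMES="pepper_mill salt_mill paprika_jar herb_jar oil_bottle turmeric_jar sugar_shaker honey_pot salad_caddy grill_caddy".split()
E
python3 - <<'E'
from h import *
s=arm.get_state(); print(s['eef_pos'],s['ee_rot'],s['width'],arm.hold_point_z)
for cam in("top","side"):
    im,d=arm.grab_frame(cam); cv2.imwrite(f"pics/{cam}0.png",im[:,:,::-1])
    for n in NAMES:
        for r in arm.trace(n,cam)[:2]:
            P=pts(cam,r['mask'],d)
            if len(P)<10: continue
            hi=np.percentile(P[:,2],97); T=P[P[:,2]>hi-.012]
            print(cam,n,round(r['score'],2),r['extent'],'med',np.median(P,0).round(3),'topmid',((T.min(0)+T.max(0))/2).round(3),'hi',hi.round(3))
E
```

```text
[ 0.27672507 -0.61511588  0.2256221 ] [ 3.13990708e+00 -1.44181351e-04 -2.71891321e+00] 0.08796760784925839 0.0188
top pepper_mill 0.83 [307.0, 208.8, 17.0, 15.7] med [ 0.576 -0.065  0.087] topmid [ 0.582 -0.068  0.091] hi 0.096
top salt_mill 0.79 [358.4, 197.8, 25.2, 21.2] med [ 0.591 -0.191  0.085] topmid [ 0.597 -0.197  0.092] hi 0.096
top paprika_jar 0.7 [130.4, 198.7, 30.3, 23.4] med [0.59  0.317 0.083] topmid [0.594 0.325 0.082] hi 0.087
top herb_jar 0.98 [196.7, 194.8, 23.4, 22.0] med [0.592 0.175 0.084] topmid [0.596 0.18  0.082] hi 0.087
top herb_jar 0.31 [129.9, 196.8, 31.5, 27.7] med [0.591 0.317 0.081] topmid [0.595 0.325 0.082] hi 0.087
top oil_bottle 0.94 [323.7, 159.1, 23.0, 25.0] med [ 0.69  -0.119  0.069] topmid [ 0.699 -0.123  0.093] hi 0.098
top turmeric_jar 0.74 [216.5, 162.0, 25.1, 30.0] med [0.676 0.125 0.083] topmid [0.683 0.129 0.084] hi 0.088
top sugar_shaker 0.83 [245.1, 200.4, 22.9, 22.3] med [0.587 0.064 0.082] topmid [0.593 0.068 0.085] hi 0.089
top honey_pot 0.94 [412.0, 194.8, 25.7, 29.3] med [ 0.595 -0.322  0.061] topmid [ 0.599 -0.329  0.06 ] hi 0.065
[... 1084 characters left out ...]
0.684 0.128 0.081] hi 0.087
side turmeric_jar 0.39 [300.7, 208.5, 27.4, 48.3] med [ 0.573 -0.078  0.064] topmid [ 0.582 -0.068  0.09 ] hi 0.094
side sugar_shaker 0.85 [267.3, 167.4, 20.4, 42.7] med [0.585 0.055 0.056] topmid [0.593 0.068 0.083] hi 0.088
side honey_pot 0.82 [416.1, 323.3, 43.8, 43.6] med [ 0.586 -0.334  0.059] topmid [ 0.598 -0.332  0.058] hi 0.063
side salad_caddy 0.93 [151.2, 159.0, 82.4, 83.6] med [0.455 0.167 0.006] topmid [0.453 0.173 0.018] hi 0.023
side grill_caddy 0.73 [151.9, 158.6, 82.2, 86.7] med [0.455 0.166 0.006] topmid [0.454 0.173 0.018] hi 0.023
side grill_caddy 0.62 [255.1, 275.7, 101.3, 96.3] med [ 0.471 -0.179  0.005] topmid [ 0.469 -0.175  0.018] hi 0.023
```

Run:
```python
from h import *
for cam in("top","side"):
    im,d=arm.grab_frame(cam)
    for n,c in(("salad_caddy",(.454,.173)),("grill_caddy",(.47,-.174))):
        P=pts(cam,np.ones(d.shape,bool),d)
        m=(np.hypot(P[:,0]-c[0],P[:,1]-c[1])<.13)&(P[:,2]>.006)&(P[:,2]<.028)&(P[:,0]<.54)
        print(cam,n,cv2.minAreaRect((P[m][:,:2]*1000).astype(np.float32)))
```

```text
top salad_caddy ((454.3719482421875, 172.583984375), (216.827392578125, 75.14798736572266), 87.94280242919922)
top grill_caddy ((469.6412048339844, -175.20266723632812), (74.96749114990234, 147.2523956298828), 8.430534362792969)
side salad_caddy ((454.0700988769531, 172.47572326660156), (220.1563262939453, 76.0526351928711), 87.97992706298828)
side grill_caddy ((469.08050537109375, -174.51583862304688), (76.02434539794922, 146.7709197998047), 8.501700401306152)
```

View pics/top0.png

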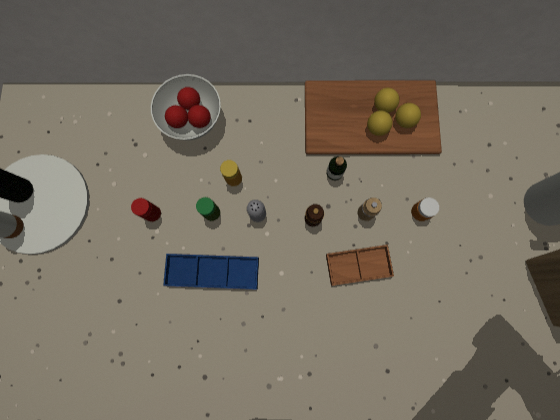

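View pics/side0.png

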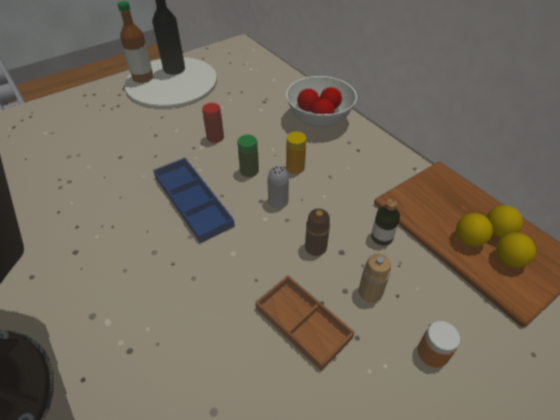

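```bash
cat >> h.py <<'E'
def rel(*wps):
    """each wp (x,y,z,yaw_deg) -> row units, all from the present pose"""
    s=arm.get_state(); R=Ro.from_euler('xyz',s['ee_rot']); yaw=np.degrees(s['ee_rot'][2])
    print('at',np.round(s['eef_pos'],4),'yaw',round(yaw,2),'tilt',np.round([abs(s['ee_rot'][0])-np.pi,s['ee_rot'][1]],4),'q6',round(s['q'][5],2))
    for w in wps:
        d=R.inv().apply(np.array(w[:3])-s['eef_pos'])/.025
        print(w,'->',d.round(2),round(-((w[3]-yaw+180)%360-180)/5,2))
E
python3 -c "
from h import *
rel((.582,-.068,.2,-81.6),(.582,-.068,.035,-81.6))"
```

```text
at [ 0.2769 -0.6156  0.2266] yaw -155.78 tilt [-0. -0.] q6 -0.29
(0.582, -0.068, 0.2, -81.6) -> [-20.12  14.97   1.06] -14.84
(0.582, -0.068, 0.035, -81.6) -> [-20.12  14.97   7.66] -14.84
```

```bash
python3 -m crank '[[[-2,1.5,0.5,-1.5],[-4,3,1,-3],[-6,4.5,1,-4.5],[-8,6,1,-6],[-10,7.5,1,-7.5],[-12,9,1,-9],[-14,10.5,1,-10.5],[-16,12,1,-12],[-18,13.5,1,-13.5],[-20.12,14.97,1.06,-14.84],[-20.12,14.97,1.06,-14.84],[-20.12,14.97,1.06,-14.84]]]' 0 20
python3 -c "
from h import *
im,d=arm.grab_frame('wrist'); cv2.imwrite('pics/w1.png',im[:,:,::-1])
rel((.582,-.068,.1,-81.6),(.582,-.068,.035,-81.6))"
```

```text
t: 2.7
eef_pos: [0.582, -0.0675, 0.1998]
ee_rot: [3.141, -0.0, -1.423]
force: [-0.0, -0.0, -0.2]
width: 0.0874
gripper_force: 0.0
at [ 0.5816 -0.0682  0.2   ] yaw -81.61 tilt [-0.0005 -0.    ] q6 -0.07
(0.582, -0.068, 0.1, -81.6) -> [-0.01 -0.02  4.  ] -0.0
(0.582, -0.068, 0.035, -81.6) -> [-0.01 -0.02  6.6 ] -0.0
```

View pics/w1.png

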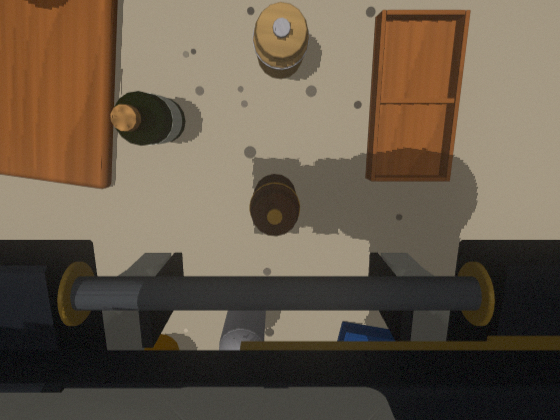

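The wrist view shows the pepper mill at (275,205), centred between the fingers (about columns 145 and 405). The grill caddy is at the upper right, lined up with the tool. I'll descend and grip.

```bash
python3 -m crank '[[[0,0,1.2,0],[0,0,2.4,0],[0,0,3.4,0],[0,0,4.4,0],[0,0,5.2,0],[0,0,6,0],[0,0,6.6,0],[0,0,6.6,0],[0,0,6.6,0]]]' 0
python3 -m crank '[[[0,0,0,0],[0,0,0,0],[0,0,0,0],[0,0,0,0],[0,0,0,0],[0,0,0,0]]]' 1 20
python3 -c "
from h import *
rel((.582,-.068,.18,-81.6),(.4642,-.14,.18,-81.6),(.4642,-.14,.06,-81.6),(.4642,-.14,.0395,-81.6))"
```

```text
t: 3.88
eef_pos: [0.5825, -0.0682, 0.0358]
ee_rot: [-3.141, -0.0, -1.424]
force: [-0.5, 0.1, -0.3]
width: 0.0875
gripper_force: 0.0
t: 4.62
eef_pos: [0.5822, -0.0678, 0.0351]
ee_rot: [-3.141, -0.0, -1.424]
force: [0.6, 0.7, 0.3]
width: 0.0417
gripper_force: 20.0
at [ 0.5822 -0.0678  0.0351] yaw -81.57 tilt [-0.0002 -0.    ] q6 -0.07
(0.582, -0.068, 0.18, -81.6) -> [ 0.01  0.01 -5.8 ] 0.01
(0.4642, -0.14, 0.18, -81.6) -> [ 2.16  5.09 -5.8 ] 0.01
(0.4642, -0.14, 0.06, -81.6) -> [ 2.16  5.09 -1.  ] 0.01
(0.4642, -0.14, 0.0395, -81.6) -> [ 2.16  5.09 -0.18] 0.01
```

```bash
python3 -m crank '[[[0,0,-1,0],[0,0,-2.2,0],[0.3,0.8,-3.2,0],[0.7,1.7,-3.6,0],[1.15,2.7,-3.6,0],[1.6,3.7,-3.6,0],[2,4.6,-3.4,0],[2.16,5.09,-3,0],[2.16,5.09,-2.2,0],[2.16,5.09,-1.4,0],[2.16,5.09,-0.8,0],[2.16,5.09,-0.8,0]]]'
python3 -c "
from h import *
rel((.4642,-.14,.0395,-81.6))"
```

```text
t: 6.12
eef_pos: [0.4632, -0.1398, 0.0536]
ee_rot: [3.139, 0.0, -1.424]
force: [0.3, 0.5, -0.8]
width: 0.0413
gripper_force: 20.0
at [ 0.4632 -0.1398  0.0536] yaw -81.58 tilt [-0.0031  0.0003] q6 0.03
(0.4642, -0.14, 0.0395, -81.6) -> [ 0.01 -0.04  0.57] 0.0
```

```bash
python3 -m crank '[[[0,0,0.2,0],[0,0,0.4,0],[0,0,0.52,0],[0,0,0.6,0],[0,0,0.6,0],[0,0,0.6,0]]]'
python3 -m crank '[[[0,0,0,0],[0,0,0,0],[0,0,0,0],[0,0,0,0]]]' 0
python3 -m crank '[[[0,0,-1,0],[0,0,-2.4,0],[0,0,-4,0],[0,0,-5.5,0],[0,0,-5.5,0]]]'
python3 -c "
from h import *
rel((.594,.325,.18,-81.6),(.594,.325,.035,-81.6))"
```

```text
t: 6.88
eef_pos: [0.4642, -0.1399, 0.0402]
ee_rot: [-3.141, -0.0, -1.424]
force: [0.6, 1.0, -1.6]
width: 0.0417
gripper_force: 20.0
t: 7.38
eef_pos: [0.4642, -0.1399, 0.0401]
ee_rot: [-3.141, -0.0, -1.424]
force: [-0.1, -0.0, -0.6]
width: 0.0758
gripper_force: 0.0
t: 8.0
eef_pos: [0.466, -0.14, 0.1806]
ee_rot: [-3.136, -0.001, -1.423]
force: [-0.1, -0.5, -0.8]
width: 0.0877
gripper_force: 0.0
at [ 0.466  -0.14    0.1806] yaw -81.55 tilt [-0.006  -0.0008] q6 0.03
(0.594, 0.325, 0.18, -81.6) -> [-17.64  -7.8    0.06] 0.01
(0.594, 0.325, 0.035, -81.6) -> [-17.65  -7.76   5.86] 0.01
```

```bash
python3 -m crank '[[[-1.5,-0.7,0,0],[-3.3,-1.5,0,0],[-5.3,-2.4,0,0],[-7.3,-3.3,0,0],[-9.3,-4.2,0,0],[-11.3,-5.1,0,0],[-13.3,-6,0,0],[-15.2,-6.9,0,0],[-16.8,-7.5,0,0],[-17.64,-7.85,0,0],[-17.64,-7.85,0,0],[-17.64,-7.85,0,0]]]'
python3 -c "
from h import *
rel((.594,.325,.1,-81.6),(.594,.325,.035,-81.6))"
```

```text
t: 9.5
eef_pos: [0.5933, 0.3241, 0.1771]
ee_rot: [3.141, -0.001, -1.424]
force: [0.1, 0.5, -0.3]
width: 0.0878
gripper_force: 0.0
at [0.5933 0.3241 0.1771] yaw -81.6 tilt [-0.001  -0.0005] q6 -0.64
(0.594, 0.325, 0.1, -81.6) -> [-0.03 -0.04  3.08] -0.0
(0.594, 0.325, 0.035, -81.6) -> [-0.03 -0.04  5.68] -0.0
```

```bash
python3 -m crank '[[[0,0,1.2,0],[0,0,2.4,0],[0,0,3.4,0],[0,0,4.4,0],[0,0,5.2,0],[0,0,5.68,0],[0,0,5.68,0],[0,0,5.68,0]]]' 0
python3 -m crank '[[[0,0,0,0],[0,0,0,0],[0,0,0,0],[0,0,0,0],[0,0,0,0],[0,0,0,0]]]' 1 20
python3 -m crank '[[[0,0,-0.8,0],[0,0,-2,0],[0,0,-3.2,0],[0,0,-4.4,0],[0,0,-5.4,0],[0,0,-5.8,0],[0,0,-5.8,0]]]'
python3 -c "
from h import *
rel((.4746,-.21,.18,-81.6),(.4746,-.21,.055,-81.6))"
```

```text
t: 10.5
eef_pos: [0.5942, 0.3252, 0.0366]
ee_rot: [-3.14, 0.001, -1.424]
force: [-0.2, 0.0, 0.3]
width: 0.0875
gripper_force: 0.0
t: 11.25
eef_pos: [0.5939, 0.3252, 0.0357]
ee_rot: [-3.141, 0.0, -1.424]
force: [1.2, 0.7, -0.1]
width: 0.0418
gripper_force: 20.0
t: 12.12
eef_pos: [0.5936, 0.3251, 0.1805]
ee_rot: [-3.141, 0.0, -1.424]
force: [-0.3, -1.1, -1.7]
width: 0.0417
gripper_force: 20.0
at [0.5936 0.3251 0.1805] yaw -81.58 tilt [-0.0002  0.0005] q6 -0.64
(0.4746, -0.21, 0.18, -81.6) -> [2.048e+01 7.840e+00 1.000e-02] 0.0
(0.4746, -0.21, 0.055, -81.6) -> [20.48  7.84  5.01] 0.0
```

```bash
python3 -m crank '[[[1.2,0.5,0,0],[2.8,1.1,0,0],[4.6,1.8,0,0],[6.4,2.5,0,0],[8.2,3.2,0,0],[10,3.9,0,0],[11.8,4.5,0,0],[13.6,5.2,0,0],[15.4,5.9,0,0],[17.2,6.6,0,0],[18.8,7.2,0,0],[20,7.65,0,0]]]'
python3 -m crank '[[[0.48,0.19,0,0],[0.48,0.19,0.5,0],[0.48,0.19,1.4,0],[0.48,0.19,2.4,0],[0.48,0.19,3.4,0],[0.48,0.19,4.3,0],[0.48,0.19,5,0],[0.48,0.19,5,0],[0.48,0.19,5,0]]]'
python3 -c "
from h import *
rel((.4746,-.21,.04,-81.6))"
```

```text
t: 13.62
eef_pos: [0.4763, -0.199, 0.1791]
ee_rot: [3.139, 0.001, -1.425]
force: [0.5, -0.1, -1.2]
width: 0.0417
gripper_force: 20.0
t: 14.75
eef_pos: [0.4751, -0.2096, 0.0557]
ee_rot: [3.142, -0.0, -1.423]
force: [0.3, 0.1, -1.7]
width: 0.0414
gripper_force: 20.0
at [ 0.4751 -0.2096  0.0557] yaw -81.52 tilt [-0.     -0.0001] q6 0.18
(0.4746, -0.21, 0.04, -81.6) -> [0.01 0.02 0.63] 0.02
```

```bash
python3 -m crank '[[[0,0,0.2,0],[0,0,0.4,0],[0,0,0.55,0],[0,0,0.64,0],[0,0,0.64,0],[0,0,0.64,0]]]'
python3 -m crank '[[[0,0,0,0],[0,0,0,0],[0,0,0,0],[0,0,0,0]]]' 0
python3 -m crank '[[[0,0,-1,0],[0,0,-2.4,0],[0,0,-4,0],[0,0,-5.5,0],[0,0,-5.5,0],[0,0,-5.5,0]]]'
python3 -c "
from h import *
im,d=arm.grab_frame('side'); cv2.imwrite('pics/s1.png',im[:,:,::-1])
rel((.596,-.197,.18,-92.04),(.596,-.197,.035,-92.04))"
```

```text
t: 15.5
eef_pos: [0.4748, -0.2102, 0.0396]
ee_rot: [-3.142, -0.0, -1.424]
force: [0.2, 0.0, -1.4]
width: 0.0418
gripper_force: 20.0
t: 16.0
eef_pos: [0.4748, -0.2101, 0.0396]
ee_rot: [-3.141, -0.0, -1.424]
force: [0.2, -0.5, -0.1]
width: 0.0759
gripper_force: 0.0
t: 16.75
eef_pos: [0.4744, -0.21, 0.1767]
ee_rot: [3.142, 0.0, -1.424]
force: [0.4, 0.0, -0.2]
width: 0.0877
gripper_force: 0.0
at [ 0.4741 -0.21    0.1762] yaw -81.59 tilt [-0.0012  0.0006] q6 0.19
(0.596, -0.197, 0.18, -92.04) -> [ 0.2  -4.9  -0.16] 2.09
(0.596, -0.197, 0.035, -92.04) -> [ 0.2  -4.91  5.64] 2.09
```

View pics/s1.png

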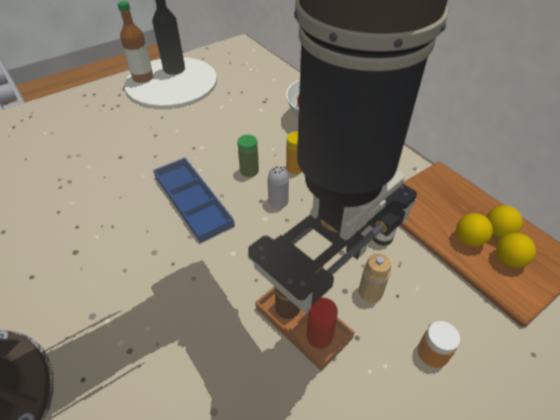

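The pepper mill (about 290,303) and the paprika jar (321,322) both stand in the grill caddy, which hasn't moved. The salt mill is next.

```bash
python3 -m crank '[[[0,-1,0,0.6],[0.1,-2.4,0,1.2],[0.2,-3.8,0,2],[0.2,-4.8,0,2.09],[0.2,-4.9,0.4,2.09],[0.2,-4.9,1.6,2.09],[0.2,-4.9,2.8,2.09],[0.2,-4.9,4,2.09],[0.2,-4.9,5,2.09],[0.2,-4.9,5.64,2.09],[0.2,-4.9,5.64,2.09],[0.2,-4.9,5.64,2.09]]]' 0
python3 -m crank '[[[0,0,0,0],[0,0,0,0],[0,0,0,0],[0,0,0,0],[0,0,0,0],[0,0,0,0]]]' 1 20
python3 -m crank '[[[0,0,-0.8,0],[0,0,-2,0],[0,0,-3.2,0],[0,0,-4.4,0],[0,0,-5.4,0],[0,0,-5.8,0],[0,0,-5.8,0]]]'
python3 -c "
from h import *
rel((.4515,.1015,.18,-92.04),(.4515,.1015,.055,-92.04))"
```

```text
t: 18.3
eef_pos: [0.5972, -0.1972, 0.0368]
ee_rot: [-3.141, -0.0, -1.606]
force: [0.5, 0.5, -0.1]
width: 0.0877
gripper_force: 0.0
t: 19.05
eef_pos: [0.5968, -0.1972, 0.0361]
ee_rot: [-3.141, -0.0, -1.606]
force: [0.8, -0.4, 0.3]
width: 0.0417
gripper_force: 20.0
t: 19.92
eef_pos: [0.5967, -0.197, 0.181]
ee_rot: [-3.141, 0.0, -1.606]
force: [-0.3, -1.5, -1.6]
width: 0.041
gripper_force: 20.0
at [ 0.5967 -0.197   0.181 ] yaw -92.03 tilt [-0.0004  0.0003] q6 -0.03
(0.4515, 0.1015, 0.18, -92.04) -> [-11.73   6.23   0.04] 0.0
(0.4515, 0.1015, 0.055, -92.04) -> [-11.73   6.23   5.04] 0.0
```

```bash
python3 -m crank '[[[-0.8,0.4,0,0],[-2.1,1.1,0,0],[-3.5,1.9,0,0],[-4.9,2.6,0,0],[-6.3,3.3,0,0],[-7.7,4.1,0,0],[-9.1,4.8,0,0],[-10.4,5.5,0,0],[-11.3,6,0,0],[-11.73,6.23,0,0],[-11.73,6.23,0,0]]]'
python3 -m crank '[[[0,0,0.5,0],[0,0,1.4,0],[0,0,2.4,0],[0,0,3.4,0],[0,0,4.3,0],[0,0,5,0],[0,0,5,0],[0,0,5,0]]]'
python3 -c "
from h import *
rel((.4515,.1015,.0403,-92.04))"
```

```text
t: 21.3
eef_pos: [0.4507, 0.1019, 0.1806]
ee_rot: [3.141, -0.0, -1.605]
force: [-0.3, 0.4, -0.7]
width: 0.0416
gripper_force: 20.0
t: 22.3
eef_pos: [0.4517, 0.101, 0.0561]
ee_rot: [3.142, -0.0, -1.607]
force: [-0.3, -0.6, -1.4]
width: 0.0414
gripper_force: 20.0
at [0.4517 0.101  0.0561] yaw -92.06 tilt [-0.0001 -0.0003] q6 -0.68
(0.4515, 0.1015, 0.0403, -92.04) -> [-0.02  0.01  0.63] -0.0
```

```bash
python3 -m crank '[[[0,0,0.2,0],[0,0,0.4,0],[0,0,0.55,0],[0,0,0.64,0],[0,0,0.64,0],[0,0,0.64,0]]]'
python3 -m crank '[[[0,0,0,0],[0,0,0,0],[0,0,0,0],[0,0,0,0]]]' 0
python3 -m crank '[[[0,0,-1,0],[0,0,-2.4,0],[0,0,-4,0],[0,0,-5.5,0],[0,0,-5.5,0],[0,0,-5.5,0]]]'
python3 -c "
from h import *
rel((.698,-.1235,.18,-92.04),(.698,-.1235,.035,-92.04))"
```

```text
t: 23.05
eef_pos: [0.4514, 0.1015, 0.04]
ee_rot: [-3.142, 0.0, -1.606]
force: [-0.4, -1.0, -1.2]
width: 0.0413
gripper_force: 20.0
t: 23.55
eef_pos: [0.4514, 0.1015, 0.0401]
ee_rot: [-3.142, 0.0, -1.606]
force: [0.7, -0.3, -1.1]
width: 0.0755
gripper_force: 0.0
t: 24.3
eef_pos: [0.451, 0.1013, 0.1772]
ee_rot: [3.141, 0.0, -1.606]
force: [-0.6, -0.7, -0.4]
width: 0.0875
gripper_force: 0.0
at [0.451  0.1013 0.1772] yaw -92.04 tilt [-0.0003  0.0002] q6 -0.68
(0.698, -0.1235, 0.18, -92.04) -> [  8.64 -10.19  -0.12] 0.0
(0.698, -0.1235, 0.035, -92.04) -> [  8.64 -10.2    5.68] 0.0
```

```bash
python3 -m crank '[[[0.8,-0.9,0,0],[1.9,-2.2,0,0],[3.1,-3.7,0,0],[4.3,-5.1,0,0],[5.5,-6.5,0,0],[6.7,-7.9,0,0],[7.8,-9.2,0,0],[8.5,-10,0,0],[8.64,-10.2,0,0],[8.64,-10.2,0,0],[8.64,-10.2,0,0]]]'
python3 -m crank '[[[0,0,1.2,0],[0,0,2.4,0],[0,0,3.4,0],[0,0,4.4,0],[0,0,5.2,0],[0,0,5.68,0],[0,0,5.68,0],[0,0,5.68,0]]]' 0
python3 -m crank '[[[0,0,0,0],[0,0,0,0],[0,0,0,0],[0,0,0,0],[0,0,0,0],[0,0,0,0]]]' 1 20
python3 -m crank '[[[0,0,-0.8,0],[0,0,-2,0],[0,0,-3.2,0],[0,0,-4.4,0],[0,0,-5.4,0],[0,0,-5.8,0],[0,0,-5.8,0]]]'
python3 -c "
from h import *
rel((.454,.1725,.18,-92.04),(.454,.1725,.055,-92.04))"
```

```text
t: 25.68
eef_pos: [0.698, -0.1227, 0.1773]
ee_rot: [3.141, 0.0, -1.606]
force: [-0.4, -0.0, 0.9]
width: 0.0874
gripper_force: 0.0
t: 26.68
eef_pos: [0.6993, -0.1234, 0.0365]
ee_rot: [-3.14, -0.0, -1.606]
force: [0.3, -0.2, 0.4]
width: 0.0874
gripper_force: 0.0
t: 27.42
eef_pos: [0.6987, -0.1234, 0.0356]
ee_rot: [-3.141, -0.0, -1.606]
force: [0.2, -0.8, 0.2]
width: 0.0413
gripper_force: 20.0
t: 28.3
eef_pos: [0.6988, -0.1233, 0.1815]
ee_rot: [-3.14, 0.0, -1.606]
force: [0.2, 1.2, -1.7]
width: 0.0415
gripper_force: 20.0
at [ 0.6988 -0.1233  0.1815] yaw -92.03 tilt [-0.0015  0.0003] q6 -0.13
(0.454, 0.1725, 0.18, -92.04) -> [-11.48  10.2    0.05] 0.0
(0.454, 0.1725, 0.055, -92.04) -> [-11.48  10.21   5.05] 0.0
```

```bash
python3 -m crank '[[[-0.8,0.7,0,0],[-2.1,1.9,0,0],[-3.4,3.1,0,0],[-4.7,4.2,0,0],[-6,5.4,0,0],[-7.3,6.5,0,0],[-8.6,7.7,0,0],[-9.9,8.8,0,0],[-10.9,9.7,0,0],[-11.48,10.2,0,0],[-11.48,10.2,0,0]]]'
python3 -m crank '[[[0,0,0.5,0],[0,0,1.4,0],[0,0,2.4,0],[0,0,3.4,0],[0,0,4.3,0],[0,0,5,0],[0,0,5,0],[0,0,5,0]]]'
python3 -c "
from h import *
rel((.454,.1725,.0399,-92.04))"
```

```text
t: 29.68
eef_pos: [0.4527, 0.1729, 0.1798]
ee_rot: [3.14, -0.001, -1.604]
force: [-0.5, -0.1, -1.3]
width: 0.0411
gripper_force: 20.0
t: 30.68
eef_pos: [0.4542, 0.172, 0.0555]
ee_rot: [3.141, -0.0, -1.607]
force: [-0.6, -0.0, -0.4]
width: 0.0415
gripper_force: 20.0
at [0.4542 0.172  0.0555] yaw -92.06 tilt [-0.0002 -0.0004] q6 -0.8
(0.454, 0.1725, 0.0399, -92.04) -> [-0.02  0.01  0.62] -0.0
```

```bash
python3 -m crank '[[[0,0,0.2,0],[0,0,0.4,0],[0,0,0.55,0],[0,0,0.63,0],[0,0,0.63,0],[0,0,0.63,0]]]'
python3 -m crank '[[[0,0,0,0],[0,0,0,0],[0,0,0,0],[0,0,0,0]]]' 0
python3 -m crank '[[[0,0,-1,0],[0,0,-2.4,0],[0,0,-4,0],[0,0,-5.5,0],[0,0,-5.5,0],[0,0,-5.5,0]]]'
python3 -c "
from h import *
rel((.597,.179,.18,-92.04),(.597,.179,.035,-92.04))"
```

```text
t: 31.42
eef_pos: [0.454, 0.1725, 0.0399]
ee_rot: [-3.141, 0.0, -1.606]
force: [-0.4, 0.3, -1.5]
width: 0.0412
gripper_force: 20.0
t: 31.92
eef_pos: [0.4539, 0.1724, 0.0399]
ee_rot: [-3.142, 0.0, -1.606]
force: [0.2, 0.0, 0.2]
width: 0.0758
gripper_force: 0.0
t: 32.67
eef_pos: [0.4535, 0.1722, 0.177]
ee_rot: [3.141, 0.0, -1.606]
force: [0.1, -0.2, -1.6]
width: 0.0875
gripper_force: 0.0
at [0.4535 0.1722 0.177 ] yaw -92.04 tilt [-0.0003  0.0002] q6 -0.8
(0.597, 0.179, 0.18, -92.04) -> [-0.47 -5.72 -0.12] -0.0
(0.597, 0.179, 0.035, -92.04) -> [-0.47 -5.73  5.68] -0.0
```

```bash
python3 -m crank '[[[0,-1,0,0],[-0.1,-2.4,0,0],[-0.3,-3.9,0,0],[-0.47,-5.2,0,0],[-0.47,-5.72,0,0],[-0.47,-5.72,0,0],[-0.47,-5.72,1.2,0],[-0.47,-5.72,2.4,0],[-0.47,-5.72,3.6,0],[-0.47,-5.72,4.8,0],[-0.47,-5.72,5.64,0],[-0.47,-5.72,5.64,0]]]' 0
python3 -m crank '[[[0,0,0,0],[0,0,0,0],[0,0,0,0],[0,0,0,0],[0,0,0,0],[0,0,0,0]]]' 1 20
python3 -m crank '[[[0,0,-0.8,0],[0,0,-2,0],[0,0,-3.2,0],[0,0,-4.4,0],[0,0,-5.4,0],[0,0,-5.8,0],[0,0,-5.8,0]]]'
python3 -c "
from h import *
rel((.4565,.2435,.18,-92.04),(.4565,.2435,.055,-92.04))"
```

```text
t: 34.17
eef_pos: [0.595, 0.1784, 0.0349]
ee_rot: [3.138, -0.002, -1.606]
force: [-0.5, -0.1, 0.2]
width: 0.0878
gripper_force: 0.0
t: 34.92
eef_pos: [0.5972, 0.1791, 0.0364]
ee_rot: [3.142, -0.0, -1.606]
force: [-0.6, 0.4, 2.2]
width: 0.0417
gripper_force: 20.0
t: 35.8
eef_pos: [0.5972, 0.1792, 0.1812]
ee_rot: [-3.141, 0.0, -1.606]
force: [-0.4, 0.3, -2.0]
width: 0.0417
gripper_force: 20.0
at [0.5972 0.1792 0.1812] yaw -92.03 tilt [-0.0002  0.0005] q6 -0.64
(0.4565, 0.2435, 0.18, -92.04) -> [-2.37  5.71  0.05] 0.0
(0.4565, 0.2435, 0.055, -92.04) -> [-2.37  5.72  5.05] 0.0
```

```bash
python3 -m crank '[[[-0.3,0.7,0,0],[-0.8,1.9,0,0],[-1.3,3.2,0,0],[-1.8,4.5,0,0],[-2.2,5.4,0,0],[-2.37,5.71,0,0],[-2.37,5.71,0,0]]]'
python3 -m crank '[[[0,0,0.5,0],[0,0,1.4,0],[0,0,2.4,0],[0,0,3.4,0],[0,0,4.3,0],[0,0,5,0],[0,0,5,0],[0,0,5,0]]]'
python3 -c "
from h import *
rel((.4565,.2435,.0405,-92.04))"
```

```text
t: 36.67
eef_pos: [0.4561, 0.2435, 0.1809]
ee_rot: [3.141, -0.0, -1.605]
force: [0.8, 0.1, -1.5]
width: 0.0416
gripper_force: 20.0
t: 37.67
eef_pos: [0.4571, 0.2432, 0.0563]
ee_rot: [3.142, -0.0, -1.607]
force: [-0.3, -0.8, -1.3]
width: 0.0418
gripper_force: 20.0
at [0.4571 0.2432 0.0563] yaw -92.05 tilt [-0.     -0.0003] q6 -0.9
(0.4565, 0.2435, 0.0405, -92.04) -> [-0.01  0.02  0.63] -0.0
```

```bash
python3 -m crank '[[[0,0,0.2,0],[0,0,0.4,0],[0,0,0.55,0],[0,0,0.63,0],[0,0,0.63,0],[0,0,0.63,0]]]'
python3 -m crank '[[[0,0,0,0],[0,0,0,0],[0,0,0,0],[0,0,0,0]]]' 0
python3 -m crank '[[[0,0,-1,0],[0,0,-2.4,0],[0,0,-4,0],[0,0,-6,0],[0,0,-8,0],[1.5,-1,-9,0],[3.5,-2,-9,0],[5.5,-3,-9,0],[7.5,-4,-9,0],[8,-4,-9,0],[8,-4,-9,0],[8,-4,-9,0]]]'
python3 - <<'E'
from h import *
for cam in("top","side"):
    im,d=arm.grab_frame(cam); cv2.imwrite(f"pics/{cam}9.png",im[:,:,::-1])
    for n in NAMES:
        for r in arm.trace(n,cam)[:1]:
            P=pts(cam,r['mask'],d)
            if len(P)<10: continue
            hi=np.percentile(P[:,2],97); T=P[P[:,2]>hi-.012]
            print(cam,n,round(r['score'],2),'topmid',((T.min(0)+T.max(0))/2).round(3),'hi',hi.round(3))
E
```

```text
t: 38.42
eef_pos: [0.4567, 0.2434, 0.0406]
ee_rot: [-3.142, 0.0, -1.606]
force: [-0.4, 0.2, -0.5]
width: 0.0418
gripper_force: 20.0
t: 38.92
eef_pos: [0.4567, 0.2434, 0.0406]
ee_rot: [-3.142, 0.0, -1.606]
force: [0.5, 0.0, 0.3]
width: 0.0762
gripper_force: 0.0
t: 40.42
eef_pos: [0.5493, 0.0407, 0.2656]
ee_rot: [-3.141, 0.0, -1.606]
force: [-0.4, -0.4, -0.1]
width: 0.088
gripper_force: 0.0
top pepper_mill 0.55 topmid [ 0.463 -0.139  0.095] hi 0.1
top salt_mill 0.88 topmid [0.452 0.09  0.227] hi 0.101
top paprika_jar 0.82 topmid [ 0.475 -0.209  0.087] hi 0.092
top herb_jar 0.75 topmid [0.457 0.243 0.086] hi 0.091
top oil_bottle 0.63 topmid [0.454 0.172 0.099] hi 0.102
top sugar_shaker 0.42 topmid [0.541 0.052 0.261] hi 0.074
top honey_pot 0.81 topmid [ 0.599 -0.33   0.06 ] hi 0.065
top salad_caddy 0.83 topmid [0.453 0.172 0.019] hi 0.023
top grill_caddy 0.97 topmid [ 0.469 -0.175  0.052] hi 0.024
side pepper_mill 0.85 topmid [ 0.463 -0.14   0.094] hi 0.099
side salt_mill 0.66 topmid [0.451 0.1   0.093] hi 0.097
side paprika_jar 0.74 topmid [ 0.473 -0.21   0.085] hi 0.09
side herb_jar 0.66 topmid [0.456 0.222 0.09 ] hi 0.091
side oil_bottle 0.7 topmid [0.453 0.149 0.095] hi 0.101
side turmeric_jar 0.72 topmid [0.683 0.125 0.081] hi 0.086
side sugar_shaker 0.83 topmid [0.593 0.066 0.084] hi 0.088
side honey_pot 0.8 topmid [ 0.598 -0.331  0.058] hi 0.064
side salad_caddy 0.6 topmid [0.452 0.174 0.018] hi 0.023
side grill_caddy 0.89 topmid [ 0.468 -0.178  0.018] hi 0.023
```

View pics/top9.png

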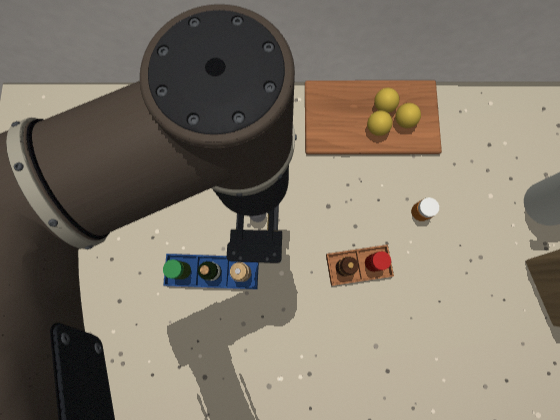

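View pics/side9.png

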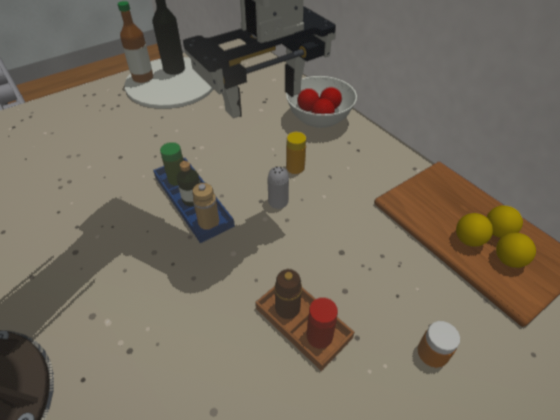

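The blue caddy holds the herb jar, oil bottle and salt mill (top view 174, 208 and 239 across, 270 down). The brown caddy holds the pepper mill (347,266) and the paprika jar (380,262). All are upright and within a few millimetres of centre; turmeric, sugar and honey are unmoved, and the arm is clear.

```bash
python3 -c "
from station import arm
print(arm.job_done())"
```

```text
the job is handed in; nothing more can be done
None
```

Both caddies are made up and the job is handed in: herb jar, oil bottle (middle) and salt mill in the blue one, pepper mill and paprika jar in the brown one; the final pictures showed all five upright near their compartment centres and the turmeric, sugar and honey undisturbed (no verdict came back).

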